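Slide the wax tin along its guideway to the tight spot and park it on the last clear mark

ROBOT

A 6-joint arm with a two-finger parallel gripper is mounted at the origin on a cart in front of the work surface, level with it; the furniture and walls round the work are solid. World frame = base frame: x ahead of the robot, y to its left, z up, the work surface at z = 0. Lengths are in mm, angles in rad, forces in N, time in s.
With the tool pointing down it reaches from about 300 to 875 mm from the base axis. Payload 6.4 kg.
Tool frame: the origin (TCP) lies at the very end of the fingers, on their centre line; the grasp point (between the pads) lies manip.hold_point_z behind it (manip.hold_point_z is the distance from the TCP to the grasp point, in mm); z points along the fingers, y is the line along which they close (so a half turn about z gives the same grasp; the last joint's range is limited). The gripper opens to 85 mm and grips with 20 to 120 N. Pads are 22 mm wide; open, the fingers measure 114 mm over their backs; the gripper's body (76 mm by 85 mm) begins 54 mm behind the grasp point. The pads swing forward as they close: fully open they stand 13 mm farther back than shut.
Start: joints at [1.061, 0.181, 1.607, -0, 1.354, -0.206], TCP at [171.999, 548.687, 231.288] pointing down, gripper open.
Joint ranges: [-2.99, 2.99], [-0.89, 2.07], [0.3, 2.58], [-1.14, 4.28], [0, 2.63], [-3.12, 3.12]. Speed limits (rad/s): [2.57, 2.57, 3.01, 3.14, 3.14, 3.14].

INTERFACE

Orientations are given as a 3x3 rotation matrix whose columns are the frame's x, y, z axes.
In Python, from plant import manip gives the robot as it stands. The module is installed in compiled form; this text tells all that it offers. Calls block until the motion is done:
- manip.move_pose(position, orientation): joint-space move of the TCP to a pose.
- manip.movel(position, rot=None, speed=150): straight line of the TCP; rot=None keeps the orientation; speed is the mean speed in mm/s.
- manip.move_j(angles): joint-space move.
- manip.let_go() and manip.grab(grasp_force=None): open the fingers fully, or close them until they stop; grasp_force is the grip in N (None keeps the last).
- manip.wait(seconds).
- manip.solve_ik(position, orientation): joint angles nearest the present ones, or None.
- manip.get_state(): the state.
- manip.snapshot(name): name is "side" or "top"; returns a dict with "frame" (480x640x3 uint8, red, green, blue), "depth" (480x640 float32, mm along the optical axis (not along the pixel's ray), 0 where there is no reading), "camera_matrix" (3x3 intrinsics, pixels), "R" (3x3) and "t" (3): a world point X has camera coordinates R X + t. Camera axes: x right, y down, z forward; pixel columns grow to the right and rows downward; lengths in mm; the calibration is good to about 2 mm. A picture is of the moment at which its call begins.
A pose or a line that the arm cannot do raises manip.Unreachable and nothing moves.
- manip.finish_job(): hands the job in; it is judged then, once.
Trained networks look in the newest picture that a camera, given by its name, has taken for a name from the list of things; names that differ only in an ending like _2 or _b are one class to them, and where a whole thing is asked for, a point or a joint stands for the part that bears it (a point fixed in the world has none). Each returns a list of dicts, best first, with "p" (0 to 1); they miss things now and then, are a little off and sometimes report something else, mostly with a low value. They report only what shows in the picture. A call takes as long as a camera call.
- manip.outline_of(query, camera): "region" (480x640 bool, what is visible of it) and "box" ([left, top, right, bottom] in pixels, round what is visible of it).
The state is a dict: "time_s": time; "qpos": joint angles; "joint_velocities": joint speeds; "joint_efforts": joint torques, N m; "ee_pos": TCP position; "ee_rot": TCP orientation; "wrist_force": force on the tool from outside, world axes, zero at the start; "moment": the same for the moment, N m; "gripper_width": finger opening in mm; "grip_force": force on a finger pad.
Only numpy, scipy, OpenCV 4.12 (cv2) and the standard library are available. Lean on these libraries where they do the work, as an engineer would, in place of code of your own. Each camera call takes 0.05 s, during which the arm holds its last target. There are 200 camera calls.

TASK

The wax tin runs in the wooden guideway, which has a hidden tight spot somewhere past the green mark. Slide the tin from the white-mark end towards the blue-mark end until you feel it bind, without ramming it, then slide it back and leave it centred on the last coloured mark that its middle had gone past before it bound. Do not disturb the mug or the screw jar.

Things in the scene. Friction and masses are not known exactly. Their poses are not given: they have to be found in the camera images.
- guideway: Fixed wooden guideway, 540 mm long (its y axis, from the white-mark to the blue-mark end), 150 wide, 34 high; origin at the centre of its underside. Floor 8 mm thick; two rails with dark capping strips, whose lips reach over the tin's foot and leave a 108 mm slot; end stops 24 mm high. Four coloured bars lie across it: white, green, yellow, blue. A steel vice stands on the robot's side, near its middle.
- tin_centre (a point): Centre, half-way up (50.5 mm above the bench), of the loose green wax tin: round body 102 mm across, top 93 mm above the bench, on a black round foot 120 mm across, 12 high, held down by the lips. 0.28 to 0.56 kg; slides at 1 to 3 N, though a finger meeting it at 50 mm/s jolts by some 10 N; pushing 40 to 80 mm above the bench clears the rails. Once bound, a push from the other side frees it.
- mark_white (a point): Centre of the white bar, on the guideway's centre line, 34 mm above the bench; the tin starts within 20 mm of it
- mark_green (a point): Centre of the green bar, on the guideway's centre line, 34 mm above the bench; 90 mm past white. A guide pad hidden under a lip stands proud at one place and stops the tin firmly with its centre about 20 to 60 mm past either this mark, the yellow or the blue one; which cannot be seen. The tin never gets as far as the end stop
- mark_yellow (a point): Centre of the yellow bar, on the guideway's centre line, 34 mm above the bench; 180 mm past white
- mark_blue (a point): Centre of the blue bar, on the guideway's centre line, 34 mm above the bench; 270 mm past white
- mug: Loose grey-blue mug, 81 x 111 x 90 mm, on the bench on the robot's side of the guideway, left; origin under its centre. A bystander
- screw_jar: Loose glass jar with a cream lid, 66 mm in diameter, 85 mm high, on the bench on the robot's side of the guideway, right; origin under its centre. A bystander

How it is judged (in metres and radians):
On the way:
1. the tin is slid up until it bears on the hidden tight spot (over 3 N) (contact force between tin and tight_spot above 3 N), for 0.05 s.
At the end, for the whole second after the job is handed in: The tin stands still, its centre within 8 mm (along the guideway) of the last mark that its centre had gone past when it bound: green, yellow or blue, according to where the tight spot is (((y of tight_spot in the frame of guideway between -0.03 and 0.04 m and y of tin_centre in the frame of guideway between -0.073 and -0.057 m) or (y of tight_spot in the frame of guideway between 0.04 and 0.13 m and y of tin_centre in the frame of guideway between 0.017 and 0.033 m) or (y of tight_spot in the frame of guideway between 0.13 and 0.22 m and y of tin_centre in the frame of guideway between 0.107 and 0.123 m)) and linear speed of tin below 0.01 m/s); the robot touches nothing.
It fails at once if the tin is rammed: the robot presses on it with over 45 N (contact force between tin and the fingers above 45 N or contact force between tin and the arm above 45 N).
It fails at once if the mug is shifted by over 15 mm (distance of mug from where it was at the start of the episode above 0.015 m).
It fails at once if the screw jar is shifted by over 15 mm (distance of screw_jar from where it was at the start of the episode above 0.015 m).
It also fails if it takes over 51 s, if anything falls off the work surface, if the arm or the gripper's body presses on something with over 40 N, if the wrist force passes 120 N, or if a joint passes its speed limit or range.

## Working session

There is one attempt and no reset: what is moved stays moved. The work goes in short steps, each a Python script; the robot and the scene stay as the last script left them, time stands still between calls to the robot, and variables do not carry over. Pictures are saved under pics/ and viewed, at most 10 in all, crops included, and the job is handed in when it is done.

```bash
mkdir -p pics; cat > h.py <<'E'
import numpy as np, cv2
from plant import manip
def snap(n,f):
    s=manip.snapshot(n); cv2.imwrite(f'pics/{f}.png',s['frame'][:,:,::-1]); return s
def cloud(s):
    v,u=np.mgrid[:480,:640]; d=s['depth']; K=s['camera_matrix']
    c=np.stack([(u-K[0,2])/K[0,0]*d,(v-K[1,2])/K[1,1]*d,d],-1)
    return (c-s['t'])@s['R']   # R^T (c-t)
E
python3 - <<'E'
from h import *
for n in('top','side'):
    s=snap(n,n+'0'); P=cloud(s); print(n,-s['R'].T@s['t'])
    for q in('tin_centre','guideway','mug','screw_jar','mark_white','mark_green','mark_blue'):
        for o in manip.outline_of(q,n)[:1]:
            m=o['region']&(s['depth']>0); p=P[m]; print(q,round(o['p'],2),o['box'],np.median(p,0).round(),np.percentile(p,[2,98],axis=0).round().tolist())
print(manip.get_state(),manip.hold_point_z)
E
```

```text
top [ 447.39810252   30.07111366 1060.17063936]
tin_centre 0.73 [409.2, 151.6, 488.4, 223.6] [ 569. -178.   90.] [[523.0, -232.0, 17.0], [620.0, -133.0, 95.0]]
guideway 0.61 [188.6, 134.9, 511.5, 232.1] [588.  16.  10.] [[503.0, -286.0, 4.0], [663.0, 235.0, 37.0]]
mug 0.77 [147.3, 282.9, 225.9, 333.7] [387. 262.  48.] [[352.0, 199.0, 30.0], [425.0, 297.0, 91.0]]
screw_jar 0.83 [432.7, 266.4, 482.4, 300.4] [ 412. -188.   85.] [[384.0, -221.0, 14.0], [439.0, -164.0, 89.0]]
mark_white 0.58 [187.7, 132.3, 509.2, 236.9] [588.  16.  10.] [[503.0, -286.0, 5.0], [663.0, 235.0, 37.0]]
mark_green 0.72 [188.1, 137.9, 508.5, 235.5] [588.  15.  10.] [[502.0, -286.0, 4.0], [663.0, 235.0, 37.0]]
mark_blue 0.95 [189.0, 134.4, 512.1, 236.1] [588.  15.  10.] [[503.0, -286.0, 4.0], [663.0, 235.0, 37.0]]
side [ 540.33685833 -710.39404176  540.85425506]
tin_centre 0.89 [323.5, 278.3, 407.8, 381.0] [ 572. -219.   77.] [[523.0, -244.0, 9.0], [622.0, -143.0, 91.0]]
guideway 0.78 [300.7, 185.9, 426.7, 421.0] [586. -57.  11.] [[500.0, -297.0, 4.0], [659.0, 235.0, 34.0]]
mug 0.6 [252.4, 148.7, 293.9, 205.3] [3
[... 624 characters left out ...]
-01]), 'joint_velocities': array([-0.0017217 ,  0.00127709, -0.00100359,  0.00028815, -0.00027639,
        0.00074753]), 'joint_efforts': array([-1.21214980e-03, -4.44789219e+01, -3.51664138e+01, -4.06546587e-04,
        4.55507297e-04, -2.69834851e-05]), 'ee_pos': array([171.98946727, 548.70207032, 231.33091056]), 'ee_rot': array([[-9.54209961e-01,  2.99137677e-01,  1.45618702e-05],
       [ 2.99137677e-01,  9.54209960e-01,  4.30961991e-05],
       [-1.00338467e-06,  4.54788265e-05, -9.99999999e-01]]), 'wrist_force': array([ 0.17893409, -1.15251749,  0.07946461]), 'moment': array([0.07268016, 0.00927183, 0.05393573]), 'grip_force': 0.0, 'gripper_width': 85.28797373326746} 18.700000000000003
```

View pics/top0.png

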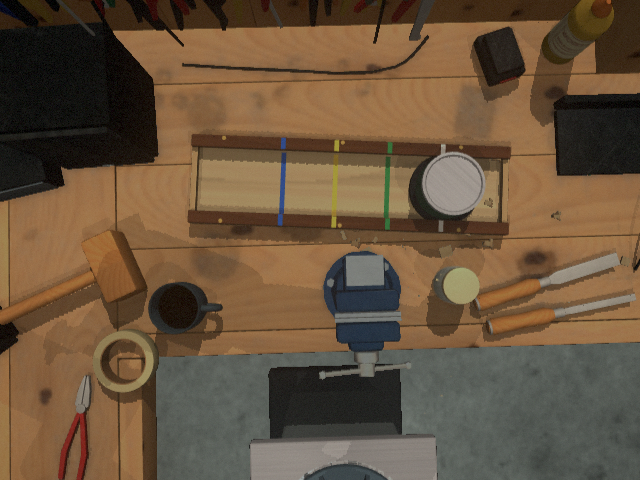

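View pics/side0.png

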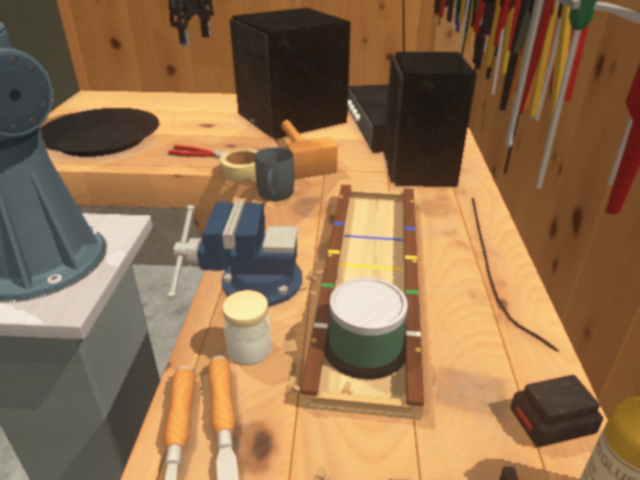

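The tin centre is at pixel (450,187) in the top view. The bars cross the guideway at columns of about 442 (white), 388 (green), 336 (yellow) and 283 (blue). The mug at (180,305), jar at (460,285) and vice at (365,295) are all on the robot's side. Next I'll measure the marks and the tin precisely.

```bash
cat >> h.py <<'E'
def onplane(s,uv,z):
    K=s['camera_matrix'];r=np.linalg.inv(K)@np.c_[uv,np.ones(len(uv))].T
    d=(s['R'].T@r).T; c=-s['R'].T@s['t']
    return c+d*((z-c[2])/d[:,2])[:,None]
def tin(s):  # centre of the tin lid from its top-height depth points
    P=cloud(s); m=(abs(P[...,2]-92)<9)&(P[...,0]>500)&(P[...,0]<670)&(abs(P[...,1])<260)&(s['depth']>0)
    m=m.astype(np.uint8)
    n,l,st,_=cv2.connectedComponentsWithStats(m); k=1+st[1:,4].argmax()
    v,u=np.where(l==k); (c,_,)=cv2.minEnclosingCircle(np.c_[u,v].astype(np.float32))[:2]
    h=np.c_[u,v].mean(0); r=onplane(s,np.array([c,h]),93.)
    return r[0],r[1],st[k,4]
E
python3 - <<'E'
from h import *
s=manip.snapshot('top');P=cloud(s);hsv=cv2.cvtColor(s['frame'],cv2.COLOR_RGB2HSV).astype(int);H,S,V=[hsv[...,i] for i in range(3)]
o=manip.outline_of('guideway','top')[0]['region']
v,u=np.mgrid[:480,:640]; box=(v>130)&(v<240)&(u>185)&(u<515)
C={'blue':(H>100)&(H<130)&(S>90)&(V>60),'yellow':(H>22)&(H<34)&(S>150)&(V>120),'green':(H>45)&(H<85)&(S>100)&(u<405)}
C['white']=(S<50)&(V>110)&((v<153)|(v>218))&(u>425)&(u<460)
for n,m in C.items():
    m=m&box
    for a,b in((130,160),(208,240)):
        k=m&(v>a)&(v<b); q=np.c_[u[k],v[k]]
        if len(q): print(n,len(q),q.mean(0).round(1),onplane(s,q,34.).mean(0).round(1), np.median(P[k],0).round())
# rails: dark brown
k=box&(P[...,2]>27)&(P[...,2]<42)&(V<120)&((v<160)|(v>205))
for a in(0,1):
    kk=k&((v<180) if a==0 else (v>=180)); q=onplane(s,np.c_[u[kk],v[kk]],34.)
    vx,vy,x0,y0=cv2.fitLine(q[:,:2].astype(np.float32),cv2.DIST_HUBER,0,.01,.01).ravel();print('rail',len(q),vx/vy,x0,y0,q[:,1].min(),q[:,1].max())
print('tin',tin(s))
m=(P[...,0]>380)&(P[...,0]<520)&(P[...,1]<130)&(P[...,1]>-110)&(P[...,2]>40)
print('vice',P[m].min(0),P[m].max(0), 'maxz', P[(P[...,0]>450)&(P[...,0]<680)&(abs(P[...,1])<330)][:,2].max())
E
```

```text
blue 82 [283.1 147.4] [649.   84.6  34. ] [651.  85.  33.]
blue 72 [280.2 216.8] [531.8  92.6  34. ] [531.  93.  34.]
yellow 49 [336.2 145.3] [650.1  -4.9  34. ] [650.  -5.  34.]
yellow 56 [333.4 220.3] [523.4   3.6  34. ] [522.   4.  34.]
green 58 [389.1 149.5] [640.6 -94.   34. ] [642. -95.  34.]
green 98 [386.5 219.4] [522.6 -85.6  34. ] [522. -86.  33.]
white 44 [444.8 149.3] [ 638.5 -188.3   34. ] [ 638. -185.   35.]
white 38 [440.6 225.4] [ 509.8 -176.2   34. ] [ 510. -177.   35.]
rail 3768 0.064565584 647.93024 -26.478178 -298.9464559310025 239.31978108971407
rail 3968 0.06740997 519.3868 -23.526571 -290.0875453032361 246.7755695562472
tin (array([ 572.16439913, -186.62157539,   93.        ]), array([ 572.45701989, -186.69389585,   93.        ]), np.int32(3190))
vice [380.00597243 -90.97066076  52.76724901] [ 462.51566178   30.07111366 1060.17063936] maxz 254.50224455689747
```

```bash
cat >> h.py <<'E'
d=np.array([.066,1,0])/np.hypot(.066,1); nrm=np.array([d[1],-d[0],0])
M=dict(white=(574.2,-182.2),green=(581.6,-89.8),yellow=(586.7,-.65),blue=(590.4,88.6))
G=dict(white=-155,green=-65,yellow=25,blue=115)
s0=np.mean([np.dot(M[k],d[:2])-G[k] for k in M]); 
c0=(519.39+647.93)/2*nrm[0]-25*nrm[1]   # lateral coordinate of centre line
def world(s,z): p=d*(s+s0)+nrm*c0; p[2]=z; return p
def along(p): return np.dot(p[:2],d[:2])-s0
def lat(p): return np.dot(p[:2],nrm[:2])-c0
R=np.c_[d,nrm,[0,0,-1]]; R2=np.c_[-d,-nrm,[0,0,-1]]
E
python3 - <<'E'
from h import *
print({k:round(np.dot(M[k],d[:2])-s0,1) for k in M}, [round(lat(M[k]),1) for k in M])
s=manip.snapshot('top');t=tin(s)[0];st=along(t);print('tin',st,lat(t))
P=cloud(s);m=(P[...,2]>120)&(P[...,0]>450)&(P[...,0]<760)&(P[...,1]>0)&(P[...,1]<400);print('box',P[m].min(0),P[m].max(0))
manip.grab(20)
q={k:manip.solve_ik(world(st-80,160),r) for k,r in(('R',R),('R2',R2))};print(q)
a=manip.get_state()['qpos']
k=min((k for k in q if q[k] is not None),key=lambda k:np.abs(q[k]-a).max());r={'R':R,'R2':R2}[k];print(k)
open('rot','w').write(k)
manip.move_pose(world(st-80,160),r); manip.movel(world(st-80,58),speed=100)
manip.wait(.3); g=manip.get_state(); print(g['time_s'],g['ee_pos'],along(g['ee_pos']),g['wrist_force'],g['gripper_width'])
s=snap('side','side1')
E
```

```text
{'white': np.float64(-156.5), 'green': np.float64(-63.8), 'yellow': np.float64(25.5), 'blue': np.float64(114.8)} [np.float64(0.9), np.float64(2.2), np.float64(1.4), np.float64(-0.8)]
tin -160.88693570799154 -0.9160094385961202
box [628.04601666  22.31937151 120.0113552 ] [759.98875957 399.99284569 435.87988742]
{'R': array([-6.27643211e-01,  3.61911477e-01,  1.53172574e+00, -4.44089210e-16,
        1.24795544e+00, -5.61738793e-01]), 'R2': array([-6.27643211e-01,  3.61911477e-01,  1.53172574e+00, -4.44089210e-16,
        1.24795544e+00,  2.57985386e+00])}
R
6.3667 [ 567.95794194 -266.50904274   58.4854936 ] -241.02330291110997 [ 0.0961448   0.46448999 -0.13161809] 0.22784092251319416
```

View pics/side1.png

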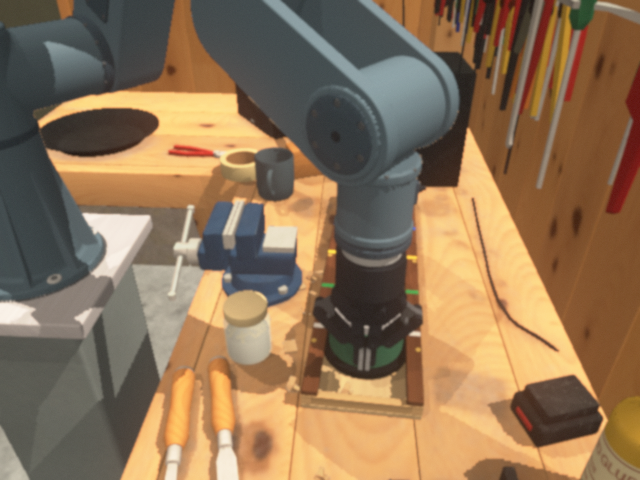

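The closed fingers stand behind the tin, at about (365,350), and clear of the bystanders. Next is the guarded push.

```bash
cat > push.py <<'E'
from h import *
def fy(): g=manip.get_state(); return float(g['wrist_force']@d), g
def push(a,b,step,speed,lim,z=58):
    """Guarded push of the finger from a to b (guideway coords); returns last target, force."""
    sg=np.sign(b-a); x=a; log=[]
    while sg*(b-x)>1e-6:
        x=x+sg*min(step,abs(b-x)); manip.movel(world(x,z),speed=speed); f,g=fy(); log.append((round(x,1),round(f,1)))
        if abs(f)>lim:
            manip.wait(.08); f,g=fy(); log.append((round(x,1),round(f,1)))
            if abs(f)>lim: break
    return x,f,g,log
E
python3 - <<'E'
from push import *
g=manip.get_state(); a=along(g['ee_pos'])
x,f,g,log=push(a,-161-62-5,5,40,7)          # free approach
x,f,g,l2=push(x,-161-62+12,2,20,8)          # soft contact
print(log,l2,g['time_s'],along(g['ee_pos']))
E
```

```text
[(np.float64(-236.0), -0.7), (np.float64(-231.0), 0.4), (np.float64(-228.0), 0.6)] [(np.float64(-226.0), -0.0), (np.float64(-224.0), -0.6), (np.float64(-222.0), 0.1), (np.float64(-220.0), -0.6), (np.float64(-218.0), -0.3), (np.float64(-216.0), -0.7), (np.float64(-214.0), -1.0), (np.float64(-212.0), 0.0), (np.float64(-211.0), -1.0)] 9.4667 -210.94945923329456
```

```bash
python3 - <<'E'
from push import *
x=-211.
x,f,g,l=push(x,-65+16-62,20,50,8); print(l,g['time_s'])
x,f,g,l=push(x,-65+64-62,2,30,6); print(l,g['time_s'],along(g['ee_pos']),f)
E
```

```text
[(np.float64(-191.0), 0.9), (np.float64(-171.0), -0.3), (np.float64(-151.0), 0.2), (np.float64(-131.0), -0.1), (np.float64(-111.0), 0.4)] 12.2167
[(np.float64(-109.0), 0.4), (np.float64(-107.0), -0.7), (np.float64(-105.0), -1.8), (np.float64(-103.0), -3.1), (np.float64(-101.0), -3.7), (np.float64(-99.0), -3.6), (np.float64(-97.0), -3.4), (np.float64(-95.0), -2.3), (np.float64(-93.0), -6.9), (np.float64(-93.0), -6.7)] 14.55 -93.8987832248061 -6.747130716957554
```

```bash
python3 - <<'E'
from push import *
x,f,g,l=push(-93.,-86,1,30,16); print(l,g['time_s'],along(g['ee_pos']),f)
s=snap('side','side2');snap('top','top2')
E
```

```text
[(np.float64(-92.0), -9.1), (np.float64(-91.0), -12.3), (np.float64(-90.0), -14.7), (np.float64(-89.0), -17.0), (np.float64(-89.0), -17.2)] 15.6333 -92.9640960508312 -17.190278765607665
```

The force climbed to 17 N with the fingers all but stationary, so the tin has bound about 34 mm past green. I'll go round and push it back to green.

```bash
python3 - <<'E'
from push import *
manip.movel(world(-108,58),speed=60); manip.movel(world(-108,135),speed=200)
s=manip.snapshot('top')
manip.movel(world(52,135),speed=200); manip.movel(world(52,58),speed=150); print(manip.get_state()['time_s'])
x,f,g,l=push(52,36,16,60,12); print(l)
x,f,g,l2=push(x,8,4,30,25); print(l2)
x,f,g,l3=push(x,-1,3,20,25); print(l3,g['time_s'])
manip.movel(world(14,58),speed=60); manip.movel(world(14,135),speed=200); manip.movel(world(170,200),speed=250)
s=snap('top','top3'); t=tin(s); print([(along(p),lat(p)) for p in t[:2]],t[2],manip.get_state()['time_s'])
E
```

```text
18.4
[(np.int64(36), 0.3)]
[(np.int64(32), -0.5), (np.int64(28), 0.4), (np.int64(24), 0.2), (np.int64(20), -0.4), (np.int64(16), -0.3), (np.int64(12), 0.6), (np.int64(8), -0.2)]
[(np.int64(5), -0.7), (np.int64(2), -0.3), (np.int64(-1), 0.0)] 21.7
[(np.float64(-64.08212826890478), np.float64(1.5399400417829838)), (np.float64(-64.05627479274365), np.float64(1.6024876940294916))] 3168 23.5083
```

View pics/top3.png

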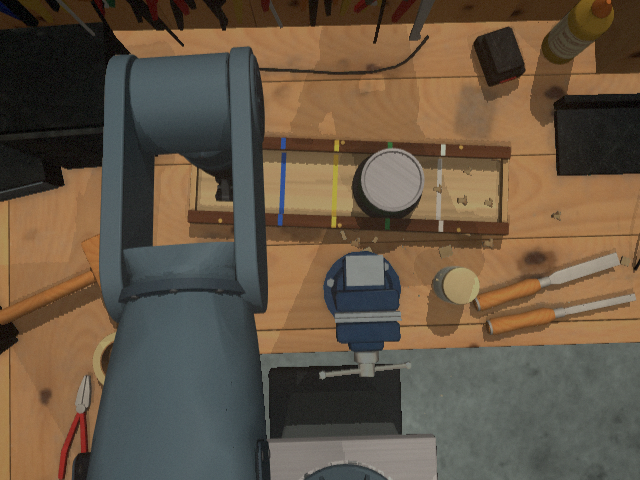

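The picture shows the tin at (392,178), sitting on the green bar (column 388). It measures -64.1 mm along the guideway, against -65 nominal and -63.8 measured for green. The gripper is clear of everything.

```bash
python3 -c "
from plant import manip
manip.wait(.3); print(manip.finish_job())"
```

```text
the job is handed in; nothing more can be done
None
```

I slid the tin until it bound about 34 mm past the green mark (17 N at the wrist), pushed it back to within about 1 mm of green by the camera, and handed the job in at about 24 s; no verdict was returned.

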